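# Find the released starter cover, tip it open and reset the relay

### The arm

A 7-joint arm with a two-finger parallel gripper is mounted at the origin on a cart in front of the work surface, level with it; the furniture and walls round the work are solid. World frame = base frame: x ahead of the robot, y to its left, z up, the work surface at z = 0. Lengths are in m, angles in rad, forces in N, time in s.
With the tool pointing down it reaches from about 0.425 to 0.875 m from the base axis. Payload 8.4 kg.
Tool frame: the origin (TCP) lies on the centre line of the jaws, within the pads' length; the fingertips stand 19 mm ahead of it and the grasp point (between the pads) is the TCP; z points along the fingers, y is the line along which they close (so a half turn about z gives the same grasp; the last joint's range is limited). The gripper opens to 87 mm and grips with 3 to 60 N. Pads are 19 mm wide; open, the fingers measure 117 mm over their backs; the gripper's body (75 mm by 190 mm) begins 51 mm behind the grasp point.
Start: joints at [-1.27, 0.333, 0.04, 1.465, -0.013, 1.343, -0.059], TCP at [0.253, 0.599, 0.242] pointing down, gripper open.
Joint ranges: [-2.58, 2.58], [-0.38, 2.09], [-1.3, 1.39], [0.25, 2.4], [-1.5, 4.64], [0.08, 2.09], [-2.65, 2.65]. Speed limits (rad/s): [2.22, 2.22, 2.79, 2.79, 3.14, 3.14, 3.14].

### API

Orientations are given as a 3x3 rotation matrix whose columns are the frame's x, y, z axes.
In Python, from rig import observe, imaging, workorder gives the robot as it stands. The module is installed in compiled form; this text tells all that it offers.
- The arm moves only by the shell command python3 -m crank 'ROWS' [OPENING]. ROWS is JSON, a list of rows, each a list of 2 entries, a list of its own where there are three numbers: the shift along the world's x, y, z in mm, then the turn about the world's z in degrees. In form: [[[dx, dy, dz], yaw], ...]. A call has 1 to 20 rows; each row is the pose to reach, as a shift and turn from the pose commanded when the call began; what a row does not reach only later rows make up. A row lasts 1/10 s, in which the tool goes at most 50 mm and 8.59 degrees, less where a joint would pass 70% of its speed; a pose out of reach is approached as far as the arm can. A call with a gripper value outside its range is refused whole. OPENING is the finger opening in mm, from 0 to 87, set as the call begins (- or left out, the last holds). The fingers move at their own pace and stop on an object; the grip force is fixed at half the most. Time passes only in rows, so rows that repeat a pose let the fingers close. It gives the time, the measured TCP pose, the force, the opening and the grip force at its end, in the units of the state.
- observe(): the state, without advancing time (a new reading comes with each control period).
- imaging.capture(name): name is "side" or "top"; returns a dict with "pixels" (420x560x3 uint8, red, green, blue), "fx", "fy", "cx", "cy" (pixels), "rvec" (rotation vector, rad) and "tvec" (3), from world to camera coordinates, as OpenCV has them. Camera axes: x right, y down, z forward; pixel columns grow to the right and rows downward; lengths in m; the calibration is good to about 2 mm. A picture is of the moment at which its call begins. There is no depth.
- workorder.finish_job(): hands the job in; it is judged then, once.
The state is a dict: "time_s": time; "joint_pos": joint angles; "dq": joint speeds; "tau": joint torques, N m; "tcp_pos": TCP position; "tool_rot": TCP orientation; "force": force on the tool from outside, world axes, zero at the start; "wrist_torque": the same for the moment, N m; "opening": opening from 0.0 (shut) to 1.0 (fully open); "grip_force": force on a finger pad.
Only numpy, scipy, OpenCV 4.12 (cv2) and the standard library are available. Lean on these libraries where they do the work, as an engineer would, in place of code of your own. Each camera call takes 0.05 s, during which the arm holds its last target. There are 200 camera calls.

### The job

One of the four identical covers on the dark grey starter box has been released by its interlock; the other three are still locked. Press lightly with the fingertips on the ribbed end of one cover after another to find the one that rocks, push that one on down until it tips fully open, then press the reset button underneath it fully in and let it go. Only press and push, never with more than about 50 N, and leave the tools and other loose things round the box where they lie.

Things in the scene. Friction and masses are not known exactly. Their poses are not given: they have to be found in the camera images.
- starter_box: Dark grey sheet-steel motor-starter box, fixed, lying on its back: 160 mm (its x) by 396 mm (its y), top frame 84 mm above the table. Origin: centre of its underside; x to its far side, y to its left end, z up. In its top, in a row along y, 94 mm apart: four identical grey metal covers, each 118 (x) by 81 (y) by 5 mm, with a ribbed black pad at the far end and a white label at the near end.
- bay_1 (a point): Leftmost cover: centre of its ribbed black pad (46 mm along y) when shut, on top of the cover, 86 mm above the table, 18 mm from its far edge; axes as the box, to which this mark is fixed. A cover turns on a cross pin along y, 38 mm nearer than this point and 8 mm below its top. Which cover is free changes from start to start and cannot be seen.
- bay_2 (a point): Second cover from the left: the same point of it. Pressed here, a locked cover gives only on its rubber seal (about 1 mm at 6 N, never more than 3 mm) and springs back. The reset button is under the free cover only, 78 mm from that cover's mark towards the near side (-x of the mark's frame, same y).
- bay_3 (a point): Third cover from the left: the same point of it. Straight below the mark of the free cover there is nothing but the cover itself for 70 mm.
- bay_4 (a point): Rightmost cover: the same point of it.
- cover (a joint): Angle of the one free cover, whichever it is: 0 shut, grows as its ribbed end goes down and its near end up, 1.9 rad at its open stop. It gives under about 1 N on the pad and rocks shut if let go early; past about 0.65 rad (fingertip on the pad pushed straight down 25 to 30 mm) its weight carries it to the stop, where it stays, leaning back over its pin, its upper edge 50 mm above the box top.
- reset_button (a joint): Travel of the round black reset button, 16 mm across, on the grey relay under the free cover: 0 out, 0.005 m fully in; a spring returns it. Top 68 mm above the table; moves from 1 N, fully in at 3 N. The open cover leaves an opening of about 60 (x) by 84 (y) mm over the relay, the button 23 mm from its near edge; a fixed collar 21 mm across lies 6.5 mm below the button's top.
- screwdriver: Loose bystander: screwdriver with a blue handle, 186 mm long, lying near the near side of the box. Origin at its middle, underside.
- pliers: Loose bystander: combination pliers with red sleeves, 182 mm long, lying near the near side of the box. Origin at the middle, underside.
- tape: Loose bystander: roll of black tape, 62 mm across, 20 mm high, lying off the right end of the box. Origin at the centre of its underside.
- padlock: Loose bystander: brass padlock, 70x40x16 mm, lying flat off the left end of the box. Origin at the centre of its underside.

How it is judged:
On the way, in this order (a step that is already met when the one before it is completed fails the run):
1. the released cover is tipped fully open (value of joint cover above 1.7 rad), for 0.1 s.
2. the reset button under it is pressed fully in (value of joint reset_button above 0.004 m and value of joint cover above 1.65 rad), for 0.05 s.
At the end, for the whole second after the job is handed in: The released cover rests open (more than 1.7 rad, its stop is at 1.9), the reset button has been pressed at least 4 mm of its 5 mm and has come out again (under 1 mm), and the screwdriver, pliers, tape and padlock lie within 20 mm of where they were (value of joint cover above 1.7 rad and value of joint reset_button below 0.001 m and distance of each of screwdriver, pliers, tape, padlock from where it was at the start of the episode below 0.02 m); the robot touches nothing.
It fails at once if the fingers push on something with more than 60 N (contact force between the fingers and anything else above 60 N).
It fails at once if the screwdriver is lifted, carried or pushed away (more than 20 mm) (distance of screwdriver from where it was at the start of the episode above 0.02 m).
It fails at once if the pliers are lifted, carried or pushed away (more than 20 mm) (distance of pliers from where it was at the start of the episode above 0.02 m).
It fails at once if the tape is lifted, carried or pushed away (more than 20 mm) (distance of tape from where it was at the start of the episode above 0.02 m).
It fails at once if the padlock is lifted, carried or pushed away (more than 20 mm) (distance of padlock from where it was at the start of the episode above 0.02 m).
It also fails if it takes over 51 s, if anything falls off the work surface, if the arm or the gripper's body presses on something with over 40 N, if the wrist force passes 120 N, or if a joint passes its speed limit or range.

## Working session

There is one attempt and no reset: what is moved stays moved. The work goes in short steps, Python scripts to look and compute and a shell command to move; the robot and the scene stay as the last step left them, time stands still between calls to the robot, and variables do not carry over. Pictures are saved under pics/ and viewed, at most 10 in all, crops included, and the job is handed in when it is done.

```bash
mkdir -p pics
python3 - <<'E'
from rig import observe, imaging
import cv2
for n in("top","side"):
    c=imaging.capture(n); cv2.imwrite(f"pics/{n}0.png",c["pixels"][:,:,::-1]); print({k:v for k,v in c.items() if k!="pixels"})
print(observe())
E
```

```text
{'fx': 493.1562302369396, 'fy': 493.1562302369396, 'cx': 281.5471610306993, 'cy': 205.27065957325962, 'rvec': array([ 2.16953636, -2.10511903,  0.22790839]), 'tvec': array([-0.00993664,  0.50258714,  1.05800026])}
{'fx': 450.23157256825345, 'fy': 450.23157256825345, 'cx': 275.7804621535902, 'cy': 207.4692014885934, 'rvec': array([ 0.01749681,  2.7427497 , -1.47814504]), 'tvec': array([0.49329374, 0.0475551 , 0.97357047])}
{'time_s': 0.1, 'joint_pos': array([-1.27019606,  0.33381093,  0.03986956,  1.46619466, -0.01342003,
        1.34331404, -0.05850809]), 'dq': array([ 0.00101001, -0.00203249, -0.00130499, -0.00282102, -0.00065819,
       -0.00037117,  0.00187499]), 'tau': array([ 5.15666645e-03, -6.57812262e+01,  1.34100325e+00, -4.04712796e+01,
       -5.93630481e-02,  4.08976490e-02,  1.25239030e-04]), 'tcp_pos': array([0.2528577 , 0.59835767, 0.2407613 ]), 'tool_rot': array([[-9.21129105e-01,  3.89256886e-01, -4.98319680e-04],
       [ 3.89257198e-01,  9.21128084e-01, -1.37350142e-03],
       [-7.56286325e-05, -1.45914665e-03, -9.99998933e-01]]), 'force': array([ 0.56936475,  0.07142392, -0.04859326]), 'wrist_torque': array([ 0.01646074,  0.00753032, -0.0513039 ]), 'grip_force': 0.0, 'opening': 1.0037724209565935}
```

View pics/top0.png

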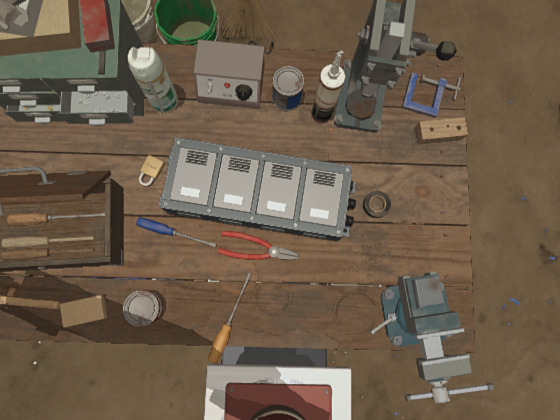

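View pics/side0.png

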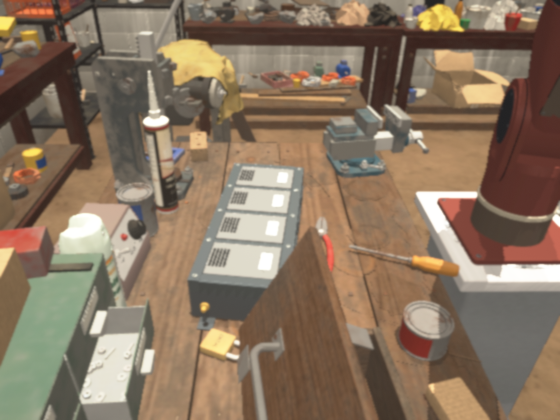

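The top view shows the box at about (258,188), rotated slightly. Its four covers run from x≈195 to 325, with pads on the far side at (197,157) to (324,180) and labels on the near side. The padlock is at (150,170), the tape at (377,204), and the screwdriver and pliers lie just below the box. The side view shows the toolbox lid at lower left, near the padlock end.

```bash
cat > h.py <<'E'
import numpy as np, cv2
from rig import imaging
def ray(c,uv,z):
    R=cv2.Rodrigues(c["rvec"])[0]; o=-R.T@c["tvec"]
    d=np.array([(uv[0]-c["cx"])/c["fx"],(uv[1]-c["cy"])/c["fy"],1])@R
    return o+d*(z-o[2])/d[2]
def proj(c,P):
    K=np.array([[c["fx"],0,c["cx"]],[0,c["fy"],c["cy"]],[0,0,1]])
    return cv2.projectPoints(np.array(P,float).reshape(-1,1,3),c["rvec"],c["tvec"],K,None)[0][:,0]
E
python3 - <<'E'
from h import *
for n,box in (("top",(150,130,360,245)),("side",(190,155,310,320))):
    c=imaging.capture(n); g=cv2.cvtColor(c["pixels"],cv2.COLOR_RGB2GRAY); x0,y0,x1,y1=box
    print(n,"cam",-cv2.Rodrigues(c["rvec"])[0].T@c["tvec"])
    m=np.zeros_like(g); m[y0:y1,x0:x1]=(g[y0:y1,x0:x1]>225)*255
    N,L,S,C=cv2.connectedComponentsWithStats(m)
    for i in range(1,N):
        if S[i,4]>25: print("label",C[i].round(1),S[i,4],ray(c,C[i],.086).round(4))
    hs=cv2.cvtColor(c["pixels"],cv2.COLOR_RGB2HSV)
    m[:]=0; m[y0:y1,x0:x1]=((g[y0:y1,x0:x1]>125)&(hs[y0:y1,x0:x1,1]<45))*255
    m=cv2.morphologyEx(m,cv2.MORPH_CLOSE,np.ones((3,3)))
    for k in cv2.findContours(m,cv2.RETR_EXTERNAL,cv2.CHAIN_APPROX_NONE)[0]:
        if cv2.contourArea(k)>400:
            r=cv2.minAreaRect(k); b=np.array([ray(c,p,.086)[:2] for p in cv2.boxPoints(r)])
            print("cover",np.round(r[0],1),ray(c,r[0],.086).round(4),np.linalg.norm(b[1]-b[0]).round(3),np.linalg.norm(b[2]-b[1]).round(3), cv2.contourArea(k))
    cv2.imwrite(f"pics/{n}1.png",cv2.resize(c["pixels"][y0:y1,x0:x1,::-1],None,fx=3.6,fy=3.6,interpolation=cv2.INTER_CUBIC))
E
```

```text
top cam [0.29995582 0.03338293 1.1317991 ]
label [189.8 191.2] 56 [0.5195 0.2049 0.086 ]
label [238.3 198.3] 26 [0.5075 0.1    0.086 ]
label [275.5 205.5] 62 [0.4944 0.0193 0.086 ]
label [316.3 212. ] 48 [ 0.4829 -0.0691  0.086 ]
cover [258.3 190.9] [0.5253 0.0575 0.086 ] 0.141 0.42 9877.0
side cam [0.52054298 0.775809   0.56621114]
label [282.2 177. ] 130 [ 0.4794 -0.0736  0.086 ]
label [277.5 200. ] 159 [0.4919 0.0192 0.086 ]
label [271.9 227.6] 207 [0.5045 0.1129 0.086 ]
label [265.3 260.9] 258 [0.5167 0.2061 0.086 ]
cover [246.  223.6] [0.552  0.1003 0.086 ] 0.427 0.234 9746.0
```

View pics/top1.png

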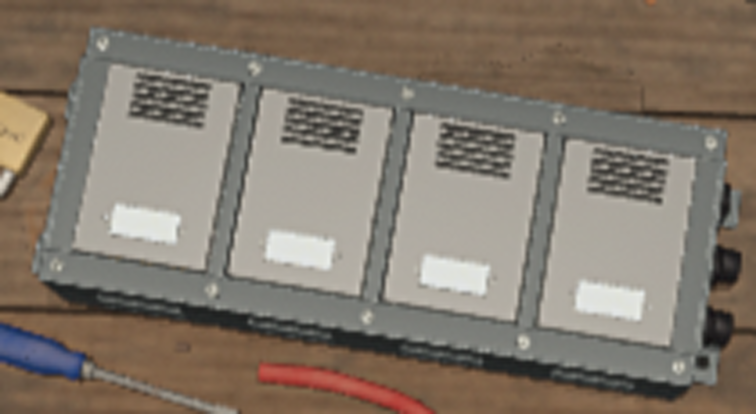

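Run:
```python
from h import *
c=imaging.capture("top"); s=imaging.capture("side")
P=np.array([ray(c,p,.086)[:2] for p in [(196.9,157.5),(239.4,164.4),(281.9,171.7),(324.4,178.6)]]); print("pads top",P.round(4))
Lb=np.array([ray(s,p,.086)[:2] for p in [(265.3,260.9),(271.9,227.6),(277.5,200),(282.2,177)]])
F=np.array([ray(c,np.array(p)/3.6+(150,130),.084)[:2] for p in [(93,29),(725,129),(690,396),(36,275)]])
print("frame",F.round(4),[np.linalg.norm(F[i]-F[i-1]).round(3) for i in range(4)], F.mean(0))
u=P[0]-P[3]; print("span",np.linalg.norm(u),"yaw",np.degrees(np.arctan2(-u[0],u[1])))
u=Lb[0]-Lb[3]; print("span",np.linalg.norm(u),"yaw",np.degrees(np.arctan2(-u[0],u[1])))
u/=np.linalg.norm(u); x=np.array([u[1],-u[0]]); print("pad-label x",(P-Lb)@x,"y",(P-Lb)@u, "lid/etc: pads-frame", (P-F.mean(0))@x)
g=cv2.cvtColor(s["pixels"],cv2.COLOR_RGB2GRAY)
cv2.imwrite("pics/side2.png",cv2.resize(s["pixels"][155:325,190:310,::-1],None,fx=3.5,fy=3.5,interpolation=cv2.INTER_CUBIC))
```

```text
pads top [[ 0.5953  0.1941]
 [ 0.5831  0.1008]
 [ 0.5699  0.0075]
 [ 0.5576 -0.0858]]
frame [[ 0.6385  0.2432]
 [ 0.5891 -0.1454]
 [ 0.4243 -0.1247]
 [ 0.4846  0.2668]] [np.float64(0.156), np.float64(0.392), np.float64(0.166), np.float64(0.396)] [0.53412537 0.0599744 ]
span 0.282459581246996 yaw -7.662562768573276
span 0.2822133104823643 yaw -7.599595865614477
pad-label x [0.07941702 0.07941619 0.07878125 0.0791066 ] y [-0.00142015 -0.00150719 -0.00131582 -0.00166625] lid/etc: pads-frame [0.04290748 0.04310045 0.04240414 0.04259706]
```

View pics/side2.png

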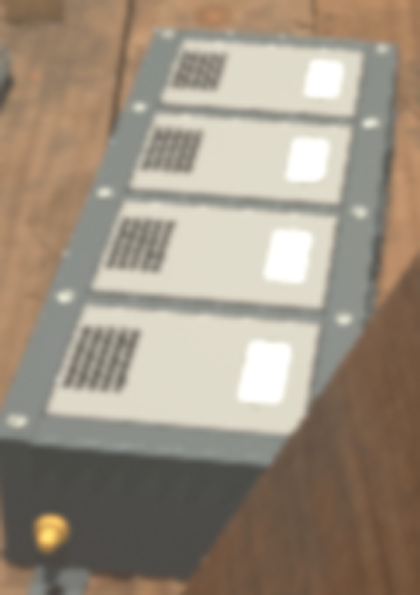

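```bash
python3 -m crank '[[[0,0,40],0],[[0,0,80],0],[[0,0,120],0],[[0,0,150],0],[[0,0,150],0]]' 0
```

```text
time_s: 0.8
tcp_pos: [0.2534, 0.5997, 0.3968]
tool_rot: [[-0.921, 0.389, 0.002], [0.389, 0.921, 0.007], [0.001, 0.007, -1.0]]
force: [0.4, 0.4, -0.7]
opening: 0.628
grip_force: 0.0
```

The side view confirms the four pads at the far end and the labels at the near end. The cover spacing (94 mm) and yaw (-7.6°) agree between the two cameras. Next I move above pad 1.

```bash
python3 -m crank '[[[28,-34,0],2],[[56,-67,0],3],[[85,-101,0],5],[[114,-135,0],6],[[142,-168,0],8],[[171,-202,0],9],[[200,-236,0],10],[[228,-270,0],12],[[257,-304,0],13],[[285,-338,0],14],[[314,-372,0],15.3],[[342,-405,0],15.3],[[342,-405,-40],15.3],[[342,-405,-90],15.3],[[342,-405,-140],15.3],[[342,-405,-190],15.3],[[342,-405,-230],15.3],[[342,-405,-260],15.3],[[342,-405,-260],15.3],[[342,-405,-260],15.3]]'
python3 - <<'E'
from rig import observe; o=observe(); print(o["tcp_pos"],o["force"],o["opening"])
E
```

```text
time_s: 2.8
tcp_pos: [0.5949, 0.1936, 0.1318]
tool_rot: [[-0.991, 0.132, -0.001], [0.132, 0.991, -0.001], [0.001, -0.001, -1.0]]
force: [0.2, -0.5, 1.3]
opening: 0.004
grip_force: 0.0
[0.59489889 0.19357901 0.13177972] [ 0.22707037 -0.54093405  1.32230975] 0.0036588184818994425
```

```bash
python3 -m crank '[[[0,0,-12],0],[[0,0,-21],0],[[0,0,-24],0],[[0,0,-26],0],[[0,0,-28],0],[[0,0,-29],0],[[0,0,-29],0],[[0,0,-29],0]]'
```

```text
time_s: 3.6
tcp_pos: [0.5951, 0.1937, 0.1027]
tool_rot: [[-0.991, 0.132, 0.0], [0.132, 0.991, 0.0], [-0.0, 0.0, -1.0]]
force: [-0.3, 0.4, 1.0]
opening: -0.001
grip_force: 0.2
```

```bash
python3 -m crank '[[[0,0,-1],0],[[0,0,-2],0],[[0,0,-2],0]]'; python3 -m crank '[[[0,0,-1],0],[[0,0,-2],0],[[0,0,-2],0]]'
```

```text
time_s: 3.9
tcp_pos: [0.5949, 0.1937, 0.1004]
tool_rot: [[-0.991, 0.132, -0.0], [0.132, 0.991, -0.0], [0.0, -0.0, -1.0]]
force: [0.3, 0.0, 0.7]
opening: 0.004
grip_force: 0.2
time_s: 4.2
tcp_pos: [0.5949, 0.1937, 0.0983]
tool_rot: [[-0.991, 0.132, -0.0], [0.132, 0.991, -0.0], [0.0, -0.0, -1.0]]
force: [0.6, 0.8, -0.3]
opening: 0.005
grip_force: 0.1
```

No resistance at 7 mm below the closed surface, so bay 1 looks free. I'll go a little deeper and check.

```bash
python3 -m crank '[[[0,0,-2],0],[[0,0,-5],0],[[0,0,-8],0],[[0,0,-8],0]]'
python3 - <<'E'
from h import *
s=imaging.capture("side"); cv2.imwrite("pics/side3.png",cv2.resize(s["pixels"][100:330,150:350,::-1],None,fx=2.6,fy=2.6,interpolation=cv2.INTER_CUBIC))
E
```

```text
time_s: 4.6
tcp_pos: [0.5946, 0.1936, 0.0898]
tool_rot: [[-0.991, 0.132, -0.001], [0.132, 0.991, -0.0], [0.001, -0.001, -1.0]]
force: [-0.4, 0.3, -0.3]
opening: 0.004
grip_force: 0.0
```

View pics/side3.png

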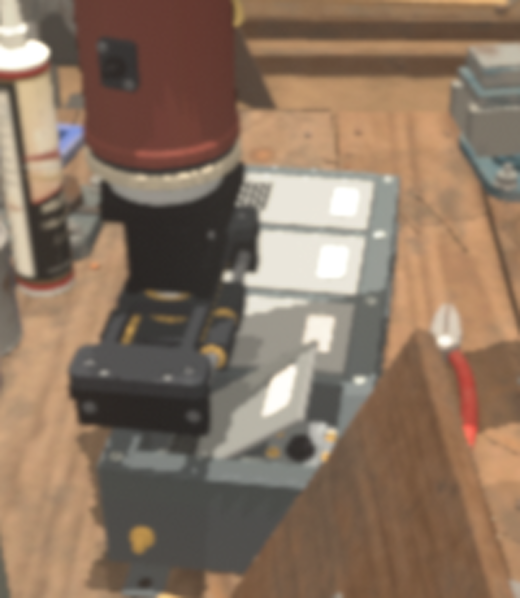

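The cover in bay 1 rocks. Its near end is up and the black button shows beneath it at crop (300,445). I'll push it on down and then withdraw.

```bash
python3 -m crank '[[[0,0,-5],0],[[0,0,-10],0],[[0,0,-14],0],[[0,0,-18],0],[[0,0,-20],0],[[0,0,-20],0],[[0,0,5],0],[[0,0,45],0],[[0,0,95],0],[[0,0,130],0],[[0,0,130],0],[[0,0,130],0],[[0,0,130],0],[[0,0,130],0]]'
python3 - <<'E'
from h import *
s=imaging.capture("side"); cv2.imwrite("pics/side4.png",cv2.resize(s["pixels"][100:330,150:350,::-1],None,fx=2.6,fy=2.6,interpolation=cv2.INTER_CUBIC))
E
```

```text
time_s: 6.05
tcp_pos: [0.5942, 0.1935, 0.219]
tool_rot: [[-0.991, 0.132, -0.002], [0.132, 0.991, -0.001], [0.002, -0.001, -1.0]]
force: [-0.9, -0.1, -0.3]
opening: 0.004
grip_force: 0.0
```

View pics/side4.png

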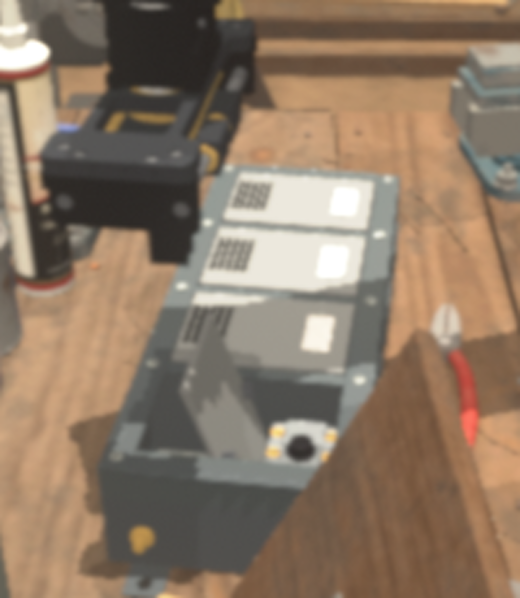

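The cover is fully open, and the button is visible at crop (301,446), which is side pixel (265.8,271.5).

Run:
```python
from h import *
from rig import observe
s=imaging.capture("side"); g=cv2.cvtColor(s["pixels"],cv2.COLOR_RGB2GRAY)[262:281,256:276]
m=(g<50).astype(np.uint8); N,L,S,C=cv2.connectedComponentsWithStats(m)
for i in range(1,N):
    if S[i,4]>10: print(S[i],ray(s,C[i]+(256,262),.066).round(4))
print(ray(s,(265.8,271.5),.068).round(4),"by mark [0.518 0.2044]",observe()["tcp_pos"])
```

```text
[0.5159 0.2117 0.068 ] by mark [0.518 0.2044] [0.5945153  0.19350407 0.21932204]
```

```bash
python3 -m crank '[[[-25,4,0],0],[[-52,8,0],0],[[-77,12,0],0],[[-77,12,-20],0],[[-77,12,-50],0],[[-77,12,-80],0],[[-77,12,-105],0],[[-77,12,-122],0],[[-77,12,-128],0],[[-77,12,-130],0],[[-77,12,-130],0]]'
python3 - <<'E'
from h import *
s=imaging.capture("side"); cv2.imwrite("pics/side5.png",cv2.resize(s["pixels"][160:330,180:330,::-1],None,fx=3.5,fy=3.5,interpolation=cv2.INTER_CUBIC))
E
```

```text
time_s: 7.25
tcp_pos: [0.5183, 0.2058, 0.091]
tool_rot: [[-0.991, 0.132, 0.0], [0.132, 0.991, 0.0], [-0.0, 0.0, -1.0]]
force: [0.1, -0.7, 0.7]
opening: 0.01
grip_force: 0.0
```

View pics/side5.png

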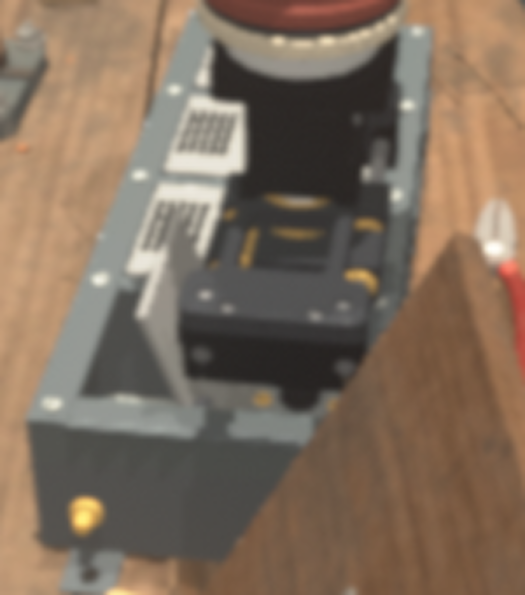

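The fingertips stand over the button at crop (300,395), and the cover is still open beside the gripper body. Now I press in small steps.

```bash
python3 -m crank '[[[0,0,-2],0],[[0,0,-4],0],[[0,0,-6],0],[[0,0,-7],0],[[0,0,-7],0]]'; python3 -m crank '[[[0,0,-1],0],[[0,0,-1.5],0],[[0,0,-1.5],0]]'
```

```text
time_s: 7.8
tcp_pos: [0.5184, 0.2059, 0.0838]
tool_rot: [[-0.991, 0.132, 0.001], [0.132, 0.991, 0.0], [-0.001, 0.001, -1.0]]
force: [1.6, 0.0, 2.1]
opening: 0.004
grip_force: 1.2
time_s: 8.1
tcp_pos: [0.5184, 0.2059, 0.0825]
tool_rot: [[-0.991, 0.132, 0.001], [0.132, 0.991, 0.0], [-0.001, 0.001, -1.0]]
force: [1.3, 1.1, 3.8]
opening: 0.004
grip_force: 2.3
```

```bash
python3 -m crank '[[[0,0,-1],0],[[0,0,-1],0],[[0,0,-1],0]]'; python3 -m crank '[[[0,0,-0.7],0],[[0,0,-0.7],0],[[0,0,-0.7],0]]'
```

```text
time_s: 8.4
tcp_pos: [0.5185, 0.2059, 0.0823]
tool_rot: [[-0.991, 0.132, 0.001], [0.132, 0.991, 0.001], [-0.001, 0.001, -1.0]]
force: [-2.6, -0.1, 12.5]
opening: 0.007
grip_force: 6.5
time_s: 8.7
tcp_pos: [0.5185, 0.2059, 0.0821]
tool_rot: [[-0.991, 0.133, 0.001], [0.133, 0.991, 0.001], [-0.001, 0.001, -1.0]]
force: [-4.0, -1.1, 18.9]
opening: 0.004
grip_force: 9.4
```

The force climbs at a hard stop, so the button is fully in. I'll release it and withdraw.

```bash
python3 -m crank '[[[0,0,5],0],[[0,0,20],0],[[0,0,55],0],[[0,0,100],0],[[0,0,145],0],[[-20,0,190],0],[[-50,0,220],0],[[-50,0,220],0],[[-50,0,220],0],[[-50,0,220],0]]'
python3 - <<'E'
from h import *
s=imaging.capture("side"); t=imaging.capture("top")
a=cv2.resize(s["pixels"][160:330,180:330],(375,425)); b=cv2.resize(t["pixels"][130:280,120:400],(420,225)); o=np.zeros((425,795,3),np.uint8); o[:,:375]=a; o[:225,375:]=b
cv2.imwrite("pics/end.png",o[:,:,::-1])
E
```

```text
time_s: 9.7
tcp_pos: [0.4678, 0.2052, 0.2994]
tool_rot: [[-0.991, 0.133, -0.001], [0.133, 0.991, -0.001], [0.001, -0.001, -1.0]]
force: [0.9, 0.3, -0.8]
opening: 0.001
grip_force: 0.0
```

View pics/end.png

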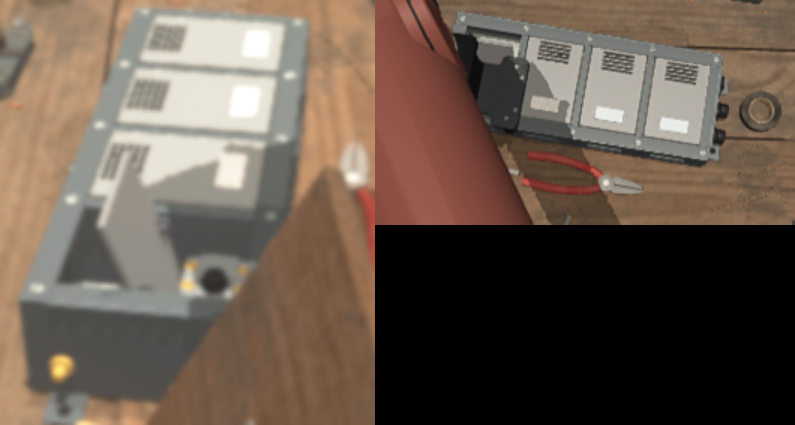

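The cover rests open, with the button out at (213,282) in the left panel. The pliers and tape have not moved and the gripper is clear.

```bash
python3 -c "
from rig import workorder; print(workorder.finish_job())"
```

```text
the job is handed in; nothing more can be done
None
```

The free cover was bay 1, the leftmost: I tipped it fully open, pressed its reset button to its hard stop at about 19 N and released it, and handed the job in at about 10 s; the system returned no verdict.

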